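# Find the stamped parts crate and push it to the dispatch line

## Task

Of the two closed parts crates standing in front of the arm, one has been passed for dispatch and carries an ink stamp underneath. With the fingertips tip each one over towards the arm, onto its near side, so that its underside faces across the bench: first the left crate, then the right one. Then push the stamped crate as it lies, stamp foremost, away from the arm until the stamped face stands over the tape line, square to it; leave the other one lying, pick neither up and disturb nothing else.

Things in the scene. Friction and masses are not known exactly. Their poses are not given: they have to be found in the camera images.
- crate_a: Closed grey parts crate with hubs in it, clear lid flush with its walls: 95 mm deep (its x), 160 wide (its y), 105 high, 0.58 to 0.9 kg, weight about 39 mm up. Origin: centre of its underside. At the start z is up, x away from the arm within 0.15 rad, y left. Pulled within 20 mm of the top of its far wall it tips over its near bottom edge, and past about 51 degrees it rolls onto its near wall by itself. It may be the stamped one.
- crate_b: Closed grey parts crate with hubs in it, clear lid flush with its walls: 95 mm deep (its x), 160 wide (its y), 105 high, 0.58 to 0.9 kg, weight about 39 mm up. Origin: centre of its underside. At the start z is up, x away from the arm within 0.15 rad, y left. Pulled within 20 mm of the top of its far wall it tips over its near bottom edge, and past about 51 degrees it rolls onto its near wall by itself. It may be the stamped one.
- stamp (a point): Centre of the ink stamp, a white disc 76 mm across with a dark ring and a tick on it, at the centre of the underside of one of the two crates: the crate whose origin is within 10 mm of it is the stamped one.
- crate_a_toe (a point): Middle of the near bottom edge of crate_a (its own x = -47.5 mm), the edge it tips over; it stays on the bench. A rubber runner lies under this edge (friction on the bench about 0.8 to 1.0). Once tipped, the underside stands upright over this edge and faces away from the arm, the lid is 105 mm nearer the arm, the crate is 95 mm high; pushed on the lid lower than about 50 mm it slides.
- crate_b_toe (a point): Middle of the near bottom edge of crate_b (its own x = -47.5 mm), the edge it tips over; it stays on the bench. A rubber runner lies under this edge (friction on the bench about 0.8 to 1.0). Once tipped, the underside stands upright over this edge and faces away from the arm, the lid is 105 mm nearer the arm, the crate is 95 mm high; pushed on the lid lower than about 50 mm it slides.
- dispatch_line: The dispatch line: a straight strip of marking tape, 50 mm wide and 1.04 m long, stuck flat across the bench beyond the crates; an earlier crate lies on its left end, its stamped face over the tape. Origin: middle of the tape; x across it, away from the arm; y along it.
- lube: Oil bottle, 40 mm across, 132 mm high, standing in the gap between the two crates. Origin: centre of its underside. Not to be moved.
- grease_tub: Grease tub, 56 mm across, 57 mm high, standing in the same gap, nearer to the line. Origin: centre of its underside. Not to be moved.
- cassette: Sprocket cassette lying flat in the middle, between the arm and the crates, 110 mm across, 38 mm high. Origin: centre of its underside. Not to be moved.
- mallet: Hammer, 300 mm long, lying at the right. Origin: on its underside. Not to be moved.
- spanner: Spanner, 200 mm long, lying at the left. Origin: on its underside. Not to be moved.

How it is judged:
By the outcome, as a careful person would: the job done as asked, in the order asked, and still so for the second after the job is handed in, with the robot touching nothing.
It also fails if it takes over 64 s, if anything falls off the work surface, if the arm or the gripper's body presses on something with over 40 N, if the wrist force passes 120 N, or if a joint passes its speed limit or range.

## Robot

A 7-joint arm with a two-finger parallel gripper is mounted at the origin on the work surface. World frame = base frame: x ahead of the robot, y to its left, z up, the work surface at z = 0. Lengths are in m, angles in rad, forces in N, time in s.
With the tool pointing down it reaches from about 0.425 to 0.925 m from the base axis. Payload 6.8 kg.
Tool frame: the origin (TCP) lies at the very end of the fingers, on their centre line; the grasp point (between the pads) lies grasp_offset behind it (grasp_offset is the distance from the TCP to the grasp point, in m); z points along the fingers, y is the direction in which the jaws open and shut (so a half turn about z gives the same grasp; the last joint's range is limited). The gripper opens to 85 mm and grips with 20 to 120 N. Pads are 22 mm wide; open, the fingers measure 114 mm over their backs; the gripper's body (76 mm by 85 mm) begins 54 mm behind the grasp point. The pads swing forward as they close: fully open they stand 13 mm farther back than shut.
Start: joints at [-0.108, 0.477, 0.022, 1.555, -0.011, 1.109, -0.083], TCP at [0.675, 0, 0.231] pointing down, gripper open.
Joint ranges: [-2.96, 2.96], [-0.34, 2.1], [-1.41, 1.46], [0.24, 2.44], [-1.37, 4.51], [0.17, 1.92], [-2.96, 2.96]. Speed limits (rad/s): [2.39, 2.39, 3.14, 3.14, 3.14, 3.14, 3.14].

## Interface

Orientations are given as a unit quaternion [w, x, y, z].
In Python, from station import * gives the robot as it stands.
- The arm moves only by the shell command python3 -m handwheel 'ROWS' [FORCE]. ROWS is JSON, one flat list of numbers, 7 for each row, row after row: the shift along the world's x, y, z in cm, then the turn, a rotation vector about the world's x, y, z in degrees, then the opening, from 0 (shut) to 1 (fully open). In form: [tx, ty, tz, ax, ay, az, fingers, tx, ty, tz, ax, ay, az, fingers, ...]. A call has 1 to 8 rows; each row is the pose to reach, as a shift and turn from the pose measured when the call began; what a row does not reach only later rows make up. A row lasts 1/12 s, in which the tool goes at most 41.7 mm and 7.16 degrees, less where a joint would pass 70% of its speed; a pose out of reach is approached as far as the arm can. A call with a gripper value outside its range is refused whole. The fingers move at their own pace and stop on an object; FORCE is the grip in N (left out, the last holds). Time passes only in rows, so rows that repeat a pose let the fingers close. It gives the time, the measured TCP pose, the force and the opening at its end, in the units of the state.
- get_obs(): the state, without advancing time (a new reading comes with each control period).
- read_camera(name): name is "scene" or "side" or "wrist"; returns the picture (480x640x3 uint8, red, green, blue); there is no depth.
- camera_info(name): a dict with "fx", "fy", "cx", "cy" (pixels), "k1" (the pictures are not rectified: a ray, as slopes to the right and down, at radius r is drawn at 1 + k1 r^2 times it, then the intrinsics apply), "R" (3x3) and "t" (3): a world point X has camera coordinates R X + t; the wrist camera has in their place "mount" (4x4, takes a point from camera to tool coordinates, whose origin is the TCP and whose axes are the flange's). Camera axes: x right, y down, z forward; pixel columns grow to the right and rows downward; lengths in m; the calibration is good to about 2 mm. A picture is of the moment at which its call begins: read the wrist's pose just before it. camera_info takes no time and is no camera call.
- hand_in(): hands the job in, once; it reports no verdict.
The state is a dict: "t": time; "q": joint angles; "joint_vel": joint speeds; "joint_torque": joint torques, N m; "eef_pos": TCP position; "tool_rot": TCP orientation; "contact_force": force on the tool from outside, world axes, zero at the start; "torque": the same for the moment, N m; "gripper_width": opening from 0.0 (shut) to 1.0 (fully open).
Only numpy, scipy, OpenCV 4.12 (cv2) and the standard library are available. Lean on these libraries where they do the work, as an engineer would, in place of code of your own. Each camera call takes 0.05 s, during which the arm holds its last target. There are 200 camera calls.

## Working session

There is one attempt and no reset: what is moved stays moved. The work goes in short steps, Python scripts to look and compute and a shell command to move; the robot and the scene stay as the last step left them, time stands still between calls to the robot, and variables do not carry over. Pictures are saved under pics/ and viewed, on a budget of 10 in all, crops included, one or two more only if the job needs it, and the job is handed in when it is done.

```bash
mkdir -p pics; ls; python3 - <<'E'
from station import *
import cv2,numpy as np
o=get_obs();print(o)
for n in("scene","side"):
    im=read_camera(n);cv2.imwrite(f"pics/{n}0.png",im[:,:,::-1]);print(n,camera_info(n))
print(camera_info("wrist"))
E
```

```text
pics
{'t': 0.0, 'q': array([-0.10812749,  0.47781774,  0.02231318,  1.55644748, -0.01147596,
        1.10929656, -0.08307148]), 'joint_vel': array([-0.00020036,  0.00109982,  0.00011578,  0.00205367, -0.0007305 ,
        0.00151796,  0.00086598]), 'joint_torque': array([-5.45967814e-04, -5.96443820e+01,  1.60769675e+00, -2.81194621e+01,
        1.24063640e-02,  9.39900521e-03,  2.20753498e-05]), 'eef_pos': array([6.74409104e-01, 1.32192259e-05, 2.30315055e-01]), 'tool_rot': array([-5.96975267e-04,  7.07066893e-01,  7.07146068e-01, -7.00800175e-04]), 'contact_force': array([-0.02657691,  0.50612832, -0.60893267]), 'torque': array([ 0.00649869,  0.00091012, -0.00982272]), 'gripper_width': 0.9970594589690674}
scene {'fx': 449.7527043327289, 'fy': 449.7527043327289, 'cx': 313.198990383006, 'cy': 239.60040156346707, 'k1': -0.054380377869739864, 'R': array([[-0.27240639,  0.96217749, -0.0030386 ],
       [ 0.69332654,  0.19409913, -0.69399124],
       [-0.66715296, -0.19115439, -0.71997704]]), 't': array([ 0.15959376, -0.38769752,  1.44855336])}
side {'fx': 591.5610145571571, 'fy': 591.5610145571571, 'cx': 316.786649946428, 'cy': 243.0335713707389, 'k1': -0.09148593966042587, 'R': array([[ 0.97928037,  0.20195942, -0.01491168],
       [ 0.10326092, -0.56132935, -0.82112517],
       [-0.17420433,  0.80257196, -0.57055333]]), 't': array([-0.57297841, -0.00555616,  1.39069189])}
{'fx': 334.84872101169265, 'fy': 334.84872101169265, 'cx': 317.7422144400994, 'cy': 246.3117533941691, 'k1': -0.04384638227219468, 'mount': array([[ 7.09589260e-04, -9.48938207e-01, -3.15461212e-01,
         8.08423981e-02],
       [ 9.99999651e-01,  5.33950746e-04,  6.43193968e-04,
         4.88274627e-04],
       [-4.41910580e-04, -3.15461559e-01,  9.48938254e-01,
        -1.41885668e-01],
       [ 0.00000000e+00,  0.00000000e+00,  0.00000000e+00,
         1.00000000e+00]])}
```

View pics/scene0.png

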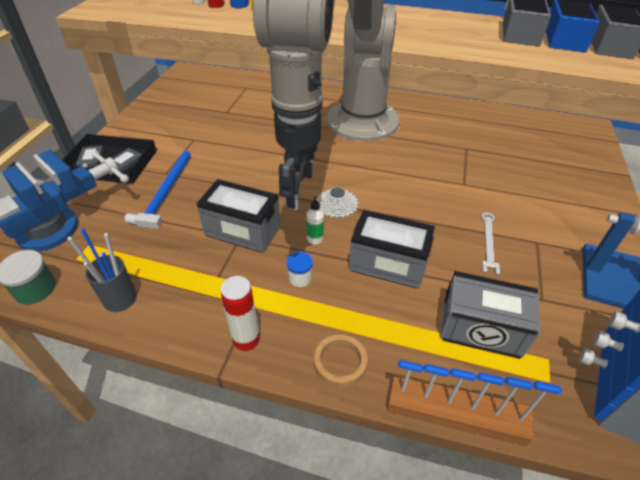

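View pics/side0.png

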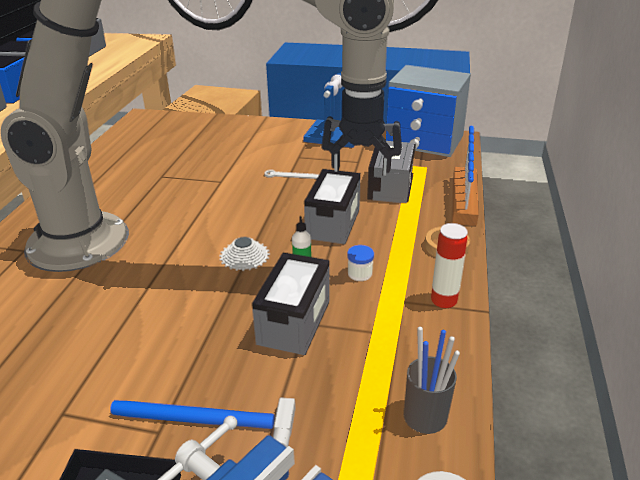

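```bash
cat > h.py <<'E'
import cv2,numpy as np
from station import *
def cast(n,uv,z,info=None):
    c=info or camera_info(n);K=np.array([[c['fx'],0,c['cx']],[0,c['fy'],c['cy']],[0,0,1]])
    p=cv2.undistortPoints(np.array(uv,float).reshape(-1,1,2),K,np.array([c['k1'],0,0,0.]))[:,0]
    R=np.array(c['R']);o=-R.T@c['t'];d=np.c_[p,np.ones(len(p))]@R
    return o+d*((z-o[2])/d[:,2])[:,None]
def proj(n,X,info=None):
    c=info or camera_info(n);K=np.array([[c['fx'],0,c['cx']],[0,c['fy'],c['cy']],[0,0,1]])
    return cv2.projectPoints(np.array(X,float).reshape(-1,1,3),cv2.Rodrigues(np.array(c['R']))[0],np.array(c['t']),K,np.array([c['k1'],0,0,0.]))[0][:,0]
def wristinfo(o):
    from scipy.spatial.transform import Rotation as Ro
    c=dict(camera_info("wrist"));q=o['tool_rot'];T=np.eye(4);T[:3,:3]=Ro.from_quat([q[1],q[2],q[3],q[0]]).as_matrix();T[:3,3]=o['eef_pos']
    M=np.linalg.inv(T@c['mount']);c['R']=M[:3,:3];c['t']=M[:3,3];return c
def tape(im,n,z=0):
    h=cv2.cvtColor(im,cv2.COLOR_RGB2HSV);m=cv2.inRange(h,(22,180,120),(35,255,255));v,u=np.nonzero(m)
    return cast(n,np.c_[u,v],z)
E
python3 - <<'E'
from h import *
s=cv2.imread("pics/scene0.png")[:,:,::-1].copy();d=cv2.imread("pics/side0.png")[:,:,::-1].copy()
for n,im in(("scene",s),("side",d)):
    P=tape(im,n)[:,:2];P=P[(P[:,0]>.7)&(P[:,0]<1.2)]
    xs=[];
    for y in np.arange(-.5,.6,.05):
        q=P[abs(P[:,1]-y)<.006]
        if len(q)>5: xs.append((round(y,2),round(q[:,0].min(),4),round(q[:,0].max(),4)))
    print(n,xs,P[:,1].min(),P[:,1].max())
for n,pts in(("scene",{"lube":(315,242),"tub":(300,283),"cas":(338,214)}),("side",{"lube":(302,258),"tub":(360,277),"cas":(244,266)})):
    for k,p in pts.items(): print(n,k,cast(n,[p],0)[0])
a=cv2.resize(s[175:290,190:290],None,fx=4,fy=5,interpolation=2);b=cv2.resize(s[205:290,340:440],None,fx=4,fy=4,interpolation=2)
a=cv2.resize(s[170:295,190:290],None,fx=4,fy=4,interpolation=2);b=cv2.resize(s[170:295,340:440],None,fx=4,fy=4,interpolation=2)
cv2.imwrite("pics/c1.png",np.hstack([a,b])[:,:,::-1])
E
```

```text
scene [(np.float64(-0.5), np.float64(0.7225), np.float64(0.7605)), (np.float64(-0.45), np.float64(0.7241), np.float64(0.7325)), (np.float64(-0.4), np.float64(0.725), np.float64(0.76)), (np.float64(-0.35), np.float64(0.7258), np.float64(0.7759)), (np.float64(-0.3), np.float64(0.7274), np.float64(0.7775)), (np.float64(-0.25), np.float64(0.7284), np.float64(0.7785)), (np.float64(-0.2), np.float64(0.7294), np.float64(0.7796)), (np.float64(-0.15), np.float64(0.7714), np.float64(0.7794)), (np.float64(-0.1), np.float64(0.7316), np.float64(0.7399)), (np.float64(-0.05), np.float64(0.7327), np.float64(0.783)), (np.float64(-0.0), np.float64(0.7343), np.float64(0.7841)), (np.float64(0.05), np.float64(0.7356), np.float64(0.7853)), (np.float64(0.1), np.float64(0.7369), np.float64(0.7867)), (np.float64(0.15), np.float64(0.7382), np.float64(0.788)), (np.float64(0.2), np.float64(0.7393), np.float64(0.7888)), (np.float64(0.25), np.float64(0.7409), np.float64(0.7903)), (np.float64(0.3), np.float64(0.7416), np.float64(0.7912)), (np.float64(0.35), np.float64(0.7582), np.float64(0.7928)), (np.float64(0.4)
[... 1079 characters left out ...]
.7384), np.float64(0.787)), (np.float64(0.25), np.float64(0.739), np.float64(0.7886)), (np.float64(0.3), np.float64(0.7418), np.float64(0.7903)), (np.float64(0.35), np.float64(0.7588), np.float64(0.7899)), (np.float64(0.4), np.float64(0.7601), np.float64(0.7924)), (np.float64(0.45), np.float64(0.7619), np.float64(0.7923)), (np.float64(0.5), np.float64(0.7563), np.float64(0.7953))] -0.5004460638235082 0.5213344535677344
scene lube [ 0.56761826 -0.00071312  0.        ]
scene tub [0.69590709 0.00112275 0.        ]
scene cas [0.45765126 0.02892584 0.        ]
side lube [0.54503166 0.03084109 0.        ]
side tub [ 0.68203175 -0.01352524  0.        ]
side cas [ 0.42605108 -0.0215175   0.        ]
```

View pics/c1.png

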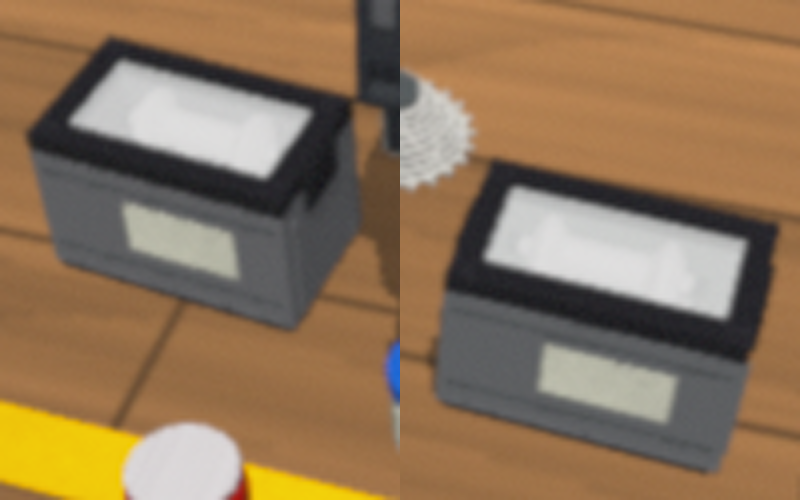

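```bash
python3 - <<'E'
from h import *
C={"right":([(217.5,179.7),(278,194.8),(261.2,223.6),(197.7,203.6)],[(205.5,235.3),(263.8,251.6)]),"left":([(363.3,210.2),(434,227.2),(426.2,259),(352,241.8)],[(349.5,270.3),(419.2,287.3)])}
for k,(t,b) in C.items():
    T=cast("scene",t,.105)[:,:2];B=cast("scene",b,0)[:,:2]
    print(k,T.round(4).tolist(),B.round(4).tolist(),"centre",T.mean(0).round(4))
    for e in(T[1]-T[0],T[2]-T[3],B[1]-B[0]): print(np.linalg.norm(e).round(4),"yaw",np.arctan2(-e[0],e[1]).round(3))
d=cv2.imread("pics/side0.png")
a=cv2.resize(d[160:250,295:370],None,fx=5,fy=5,interpolation=2);b=cv2.resize(d[240:360,245:335],None,fx=4.7,fy=4.7,interpolation=2)
b=b[:560];a=cv2.copyMakeBorder(a,0,b.shape[0]-a.shape[0],0,0,0);o=np.hstack([a,b]);print(o.shape);cv2.imwrite("pics/c2.png",o)
E
```

```text
right [[0.5291, -0.2528], [0.5431, -0.0955], [0.6427, -0.0994], [0.6202, -0.2603]] [[0.6176, -0.2623], [0.6297, -0.1074]] centre [ 0.5838 -0.177 ]
0.1579 yaw -0.088
0.1624 yaw -0.139
0.1554 yaw -0.078
left [[0.5419, 0.1028], [0.5538, 0.2586], [0.6494, 0.252], [0.643, 0.0995]] [[0.6313, 0.0975], [0.6376, 0.2543]] centre [0.597  0.1782]
0.1563 yaw -0.076
0.1526 yaw -0.042
0.1569 yaw -0.041
(560, 798, 3)
```

View pics/c2.png

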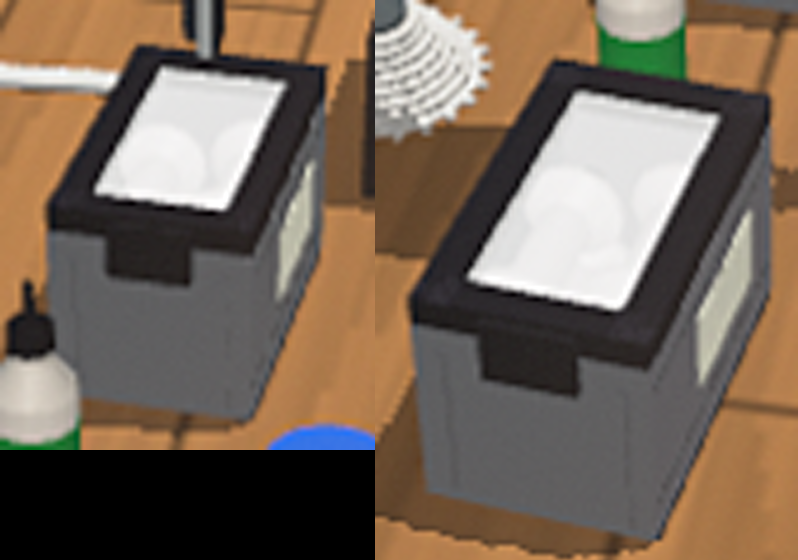

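```bash
python3 - <<'E'
from h import *
f=lambda p,z:cast("side",p,z)[:,:2].round(4).tolist()
print("L near+y,far+y,near-y",f([(322.4,169.4),(360.4,173.4),(305,201)],.105),"bot far-y",f([(345,244)],0))
print("R near+y,far+y,near-y",f([(283.3,253.2),(329,260.6),(252.9,303.2)],.105),"bot far-y,far+y,near-y",f([(304.6,354.9),(329,303.2),(255.6,344.3)],0))
im=cv2.imread("pics/scene0.png")
hsv=cv2.cvtColor(im,cv2.COLOR_BGR2HSV)
for nm,lo,hi,z in(("cap blue",(105,180,120),(125,255,255),.057),("green",(55,150,50),(80,255,255),.03)):
  for n in("scene","side"):
    i=cv2.imread(f"pics/{n}0.png");m=cv2.inRange(cv2.cvtColor(i,cv2.COLOR_BGR2HSV),lo,hi)
    k,l,s,c=cv2.connectedComponentsWithStats(m)
    for j in range(1,k):
      if s[j,4]>40:
        X=cast(n,[c[j]],z)[0]
        if .45<X[0]<.75 and abs(X[1])<.1: print(nm,n,X.round(3),s[j])
E
```

```text
L near+y,far+y,near-y [[0.5476, 0.2575], [0.6417, 0.2533], [0.5387, 0.1027]] bot far-y [[0.6304, 0.1021]]
R near+y,far+y,near-y [[0.5403, -0.0995], [0.6327, -0.1071], [0.5249, -0.2548]] bot far-y,far+y,near-y [[0.616, -0.2599], [0.6329, -0.1097], [0.5203, -0.2506]]
cap blue scene [ 0.686 -0.002  0.057] [288 252  24  21 390]
cap blue side [ 0.681 -0.003  0.057] [348 246  25  15 279]
green scene [ 0.559 -0.004  0.03 ] [308 224  14  13 154]
green side [0.55  0.016 0.03 ] [293 246  18  11 128]
```

```bash
python3 -c "
import station;print([ (k,getattr(station,k)) for k in dir(station) if not k.startswith('_')])"|head -c 1500
python3 -m handwheel '[-1,17.8,0,0,0,87,1,-1,17.8,0,0,0,87,1,-1,17.8,0,0,0,87,1,-1,17.8,0,0,0,87,1,-1,17.8,0,0,0,87,1,-1,17.8,0,0,0,87,1,-1,17.8,0,0,0,87,1,-1,17.8,0,0,0,87,1]'
python3 -m handwheel '[0,0,0,0,0,30,1,0,0,0,0,0,30,1,0,0,0,0,0,30,1,0,0,0,0,0,30,1,0,0,0,0,0,30,1,0,0,0,0,0,30,1]'
```

```text
[('PlanningError', <class 'station.PlanningError'>), ('camera_info', <function make.<locals>.<lambda> at 0x7f1ec5678720>), ('get_obs', <function make.<locals>.<lambda> at 0x7f1ec5678680>), ('grasp_offset', 0.0187), ('hand_in', <function connect.<locals>.done at 0x7f1ec55ef7e0>), ('read_camera', <function make.<locals>.drawn_camera at 0x7f1ec5678180>)]
t: 0.77
eef_pos: [0.664, 0.1785, 0.2297]
tool_rot: [-0.0, 0.278, 0.961, -0.001]
contact_force: [0.7, 0.1, 0.5]
gripper_width: 0.996
t: 1.27
eef_pos: [0.6637, 0.1781, 0.2291]
tool_rot: [-0.001, 0.02, 1.0, -0.001]
contact_force: [0.3, -0.8, 0.1]
gripper_width: 0.997
```

```bash

python3 -m handwheel '[0.3,0,-4,0,0,-0.5,1,0.3,0,-8,0,0,-0.5,1,0.3,0,-12,0,0,-0.5,1,0.3,0,-14.5,0,0,-0.5,1,0.3,0,-14.7,0,0,-0.5,1,0.3,0,-14.7,0,0,-0.5,1]'
python3 - <<'E'
from h import *
im=read_camera("side");cv2.imwrite("pics/side1.png",cv2.resize(im[100:270,260:460],None,fx=4,fy=3.5)[:,:,::-1])
print(proj("side",[get_obs()['eef_pos']]))
E
```

```text
t: 1.77
eef_pos: [0.6656, 0.1778, 0.0805]
tool_rot: [-0.003, 0.024, 1.0, -0.002]
contact_force: [0.6, -0.9, 0.8]
gripper_width: 1.006
[[366.45679843 197.82848165]]
```

View pics/side1.png

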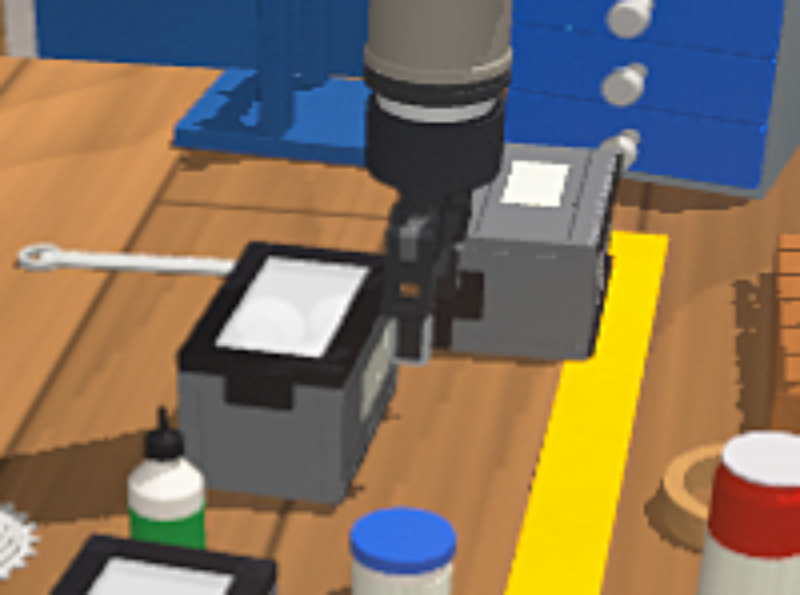

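```bash
python3 - <<'E'
from h import *
for z in(.08,.09,.1): print(z,proj("side",[[.6656,.128,z],[.6656-.011,.128,z]]).round(1).tolist())
E
python3 -m handwheel '[-0.8,0,0,0,0,0,1,-1.6,0,0,0,0,0,1,-1.8,0,0,0,0,0,1]'
```

```text
0.08 [[362.7, 210.0], [357.9, 209.6]]
0.09 [[362.8, 206.2], [358.0, 205.8]]
0.1 [[363.0, 202.4], [358.1, 201.9]]
t: 2.07
eef_pos: [0.6486, 0.1792, 0.0849]
tool_rot: [0.0, 0.024, 1.0, -0.001]
contact_force: [0.2, 0.2, -0.6]
gripper_width: 1.0
```

```bash

python3 -m handwheel '[-0.2,0,-0.5,0,0,0,1,-0.6,0,-0.8,0,0,0,1,-0.9,0,-0.8,0,0,0,1,-1.2,0,-0.8,0,0,0,1]'
```

```text
t: 2.4
eef_pos: [0.6434, 0.1805, 0.0813]
tool_rot: [0.008, 0.025, 1.0, 0.002]
contact_force: [14.0, -0.1, 11.7]
gripper_width: 1.001
```

```bash

python3 -m handwheel '[-1,0,0.8,0,0,0,1,-1.9,0,1.5,0,0,0,1,-2.8,0,2.1,0,0,0,1,-3.8,0,2.6,0,0,0,1,-4.8,0,3.0,0,0,0,1]'
```

```text
t: 2.82
eef_pos: [0.5959, 0.182, 0.1134]
tool_rot: [0.01, 0.024, 1.0, 0.003]
contact_force: [3.5, 2.7, 5.0]
gripper_width: 0.997
```

```bash

python3 -m handwheel '[-0.9,0,0.4,0,0,0,1,-1.8,0,0.7,0,0,0,1,-2.7,0,0.9,0,0,0,1,-3.6,0,1.0,0,0,0,1,-4.5,0,1,0,0,0,1,-5.5,0,0.9,0,0,0,1]'
python3 - <<'E'
from h import *
a=read_camera("side");b=read_camera("scene")
cv2.imwrite("pics/t1.png",np.hstack([a[100:400,230:470],b[150:450,330:570]])[:,:,::-1])
E
```

```text
t: 3.32
eef_pos: [0.5398, 0.1818, 0.1223]
tool_rot: [0.01, 0.025, 1.0, 0.003]
contact_force: [-0.2, 0.6, 0.8]
gripper_width: 0.999
```

View pics/t1.png

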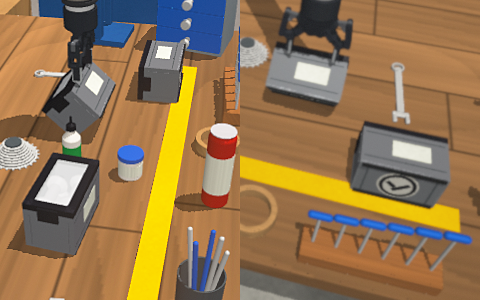

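```bash

python3 -m handwheel '[-0.9,0,-0.1,0,0,0,1,-1.8,0,-0.2,0,0,0,1,-2.7,0,-0.3,0,0,0,1,-2.7,0,-0.3,0,0,0,1,-2.7,0,-0.3,0,0,0,1,-2.7,0,0.7,0,0,0,1,-2.7,0,2,0,0,0,1]'
python3 -m handwheel '[0,0,4,0,0,0,1,0,0,8,0,0,0,1,0,0,10,0,0,0,1,0,0,10,0,0,0,1]'
python3 - <<'E'
from h import *
a=read_camera("side");b=read_camera("scene")
cv2.imwrite("pics/side2.png",a[:,:,::-1]);cv2.imwrite("pics/scene2.png",b[:,:,::-1])
cv2.imwrite("pics/t2.png",np.hstack([cv2.resize(a[150:270,240:390],None,fx=2.6,fy=2.6),cv2.resize(b[170:290,330:480],None,fx=2.6,fy=2.6)])[:,:,::-1])
E
```

```text
t: 4.0
eef_pos: [0.5111, 0.1813, 0.1416]
tool_rot: [0.008, 0.024, 1.0, 0.002]
contact_force: [-0.4, -0.2, 0.8]
gripper_width: 1.0
t: 4.33
eef_pos: [0.5145, 0.1829, 0.2481]
tool_rot: [0.012, 0.024, 1.0, 0.004]
contact_force: [0.2, -0.1, 0.2]
gripper_width: 1.002
```

View pics/t2.png

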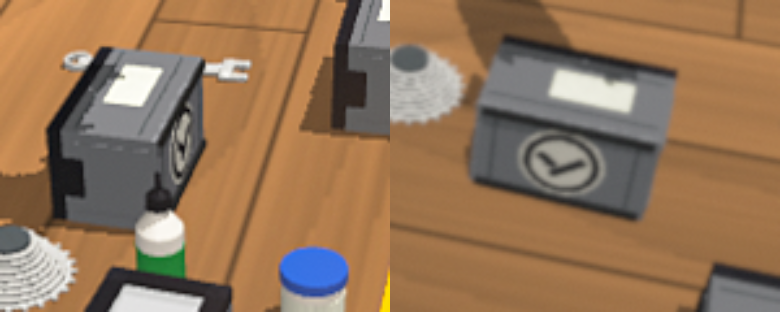

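```bash

python3 -m handwheel '[14.2,-36.8,0,0,0,-2.2,1,14.2,-36.8,0,0,0,-2.2,1,14.2,-36.8,0,0,0,-2.2,1,14.2,-36.8,0,0,0,-2.2,1,14.2,-36.8,0,0,0,-2.2,1,14.2,-36.8,0,0,0,-2.2,1,14.2,-36.8,0,0,0,-2.2,1,14.2,-36.8,0,0,0,-2.2,1]'
python3 -m handwheel '[0,0,0,0,0,0,1,0,0,0,0,0,0,1,0,0,0,0,0,0,1,0,0,0,0,0,0,1]'
```

```text
t: 5.1
eef_pos: [0.6315, -0.1315, 0.2413]
tool_rot: [0.008, 0.044, 0.999, 0.003]
contact_force: [0.5, 0.1, -0.2]
gripper_width: 0.995
t: 5.43
eef_pos: [0.631, -0.1295, 0.2404]
tool_rot: [0.007, 0.042, 0.999, 0.003]
contact_force: [-0.1, -0.3, 1.0]
gripper_width: 1.002
```

```bash

python3 -m handwheel '[2.5,-4,0,0,0,0,1,2.6,-5.6,0,0,0,0,1,2.6,-5.6,0,0,0,0,1,2.6,-5.6,0,0,0,0,1]'
python3 -m handwheel '[0,0,-4,0,0,0,1,0,0,-8,0,0,0,1,0,0,-12,0,0,0,1,0,0,-15,0,0,0,1,0,0,-16,0,0,0,1,0,0,-16,0,0,0,1]'
```

```text
t: 5.77
eef_pos: [0.6567, -0.1852, 0.2401]
tool_rot: [0.006, 0.042, 0.999, 0.003]
contact_force: [-0.9, -0.1, -1.1]
gripper_width: 0.998
t: 6.27
eef_pos: [0.6547, -0.1823, 0.0773]
tool_rot: [0.004, 0.041, 0.999, 0.004]
contact_force: [-1.1, 0.2, 0.4]
gripper_width: 0.998
```

```bash

python3 -m handwheel '[-0.7,0,0.1,0,0,0,1,-1.4,0,0.2,0,0,0,1,-2.0,0,0.2,0,0,0,1,-2.5,0,0.3,0,0,0,1]'
```

```text
t: 6.6
eef_pos: [0.6327, -0.1815, 0.0838]
tool_rot: [0.008, 0.041, 0.999, 0.005]
contact_force: [6.5, 3.5, 4.3]
gripper_width: 1.004
```

```bash

python3 -m handwheel '[-1,0,0.8,0,0,0,1,-1.9,0,1.5,0,0,0,1,-2.8,0,2.1,0,0,0,1,-3.8,0,2.6,0,0,0,1,-4.8,0,3.0,0,0,0,1]'
python3 -m handwheel '[-0.9,0,0.4,0,0,0,1,-1.8,0,0.7,0,0,0,1,-2.7,0,0.9,0,0,0,1,-3.6,0,1.0,0,0,0,1,-4.5,0,1,0,0,0,1,-5.5,0,0.9,0,0,0,1]'
python3 -m handwheel '[-0.9,0,-0.1,0,0,0,1,-1.8,0,-0.2,0,0,0,1,-2.7,0,-0.3,0,0,0,1,-2.7,0,-0.3,0,0,0,1,-2.7,0,-0.3,0,0,0,1,-2.7,0,0.7,0,0,0,1,-2.7,0,2,0,0,0,1]'
python3 -m handwheel '[0,0,4,0,0,0,1,0,0,8,0,0,0,1,0,0,10,0,0,0,1,0,0,10,0,0,0,1]'
python3 - <<'E'
from h import *
a=read_camera("side");b=read_camera("scene")
cv2.imwrite("pics/side3.png",a[:,:,::-1]);cv2.imwrite("pics/scene3.png",b[:,:,::-1])
A=cv2.resize(b[170:290,335:445],None,fx=3.6,fy=3.6,interpolation=2);B=cv2.resize(a[150:270,240:350],None,fx=3.6,fy=3.6,interpolation=2)
cv2.imwrite("pics/t3.png",np.hstack([A,B])[:,:,::-1])
cv2.imwrite("pics/t3b.png",np.hstack([a[150:390,180:480],b[150:390,180:480]])[:,:,::-1])
E
```

```text
t: 7.02
eef_pos: [0.5848, -0.1812, 0.1154]
tool_rot: [0.009, 0.041, 0.999, 0.005]
contact_force: [3.2, 2.2, 3.1]
gripper_width: 0.997
t: 7.52
eef_pos: [0.5288, -0.1814, 0.1243]
tool_rot: [0.009, 0.041, 0.999, 0.005]
contact_force: [-0.1, -0.5, 1.2]
gripper_width: 0.999
t: 8.1
eef_pos: [0.5016, -0.181, 0.1443]
tool_rot: [0.008, 0.041, 0.999, 0.005]
contact_force: [1.0, 0.1, 0.4]
gripper_width: 1.001
t: 8.43
eef_pos: [0.5055, -0.1816, 0.2508]
tool_rot: [0.014, 0.041, 0.999, 0.004]
contact_force: [0.9, -0.3, -0.3]
gripper_width: 1.003
```

View pics/t3.png

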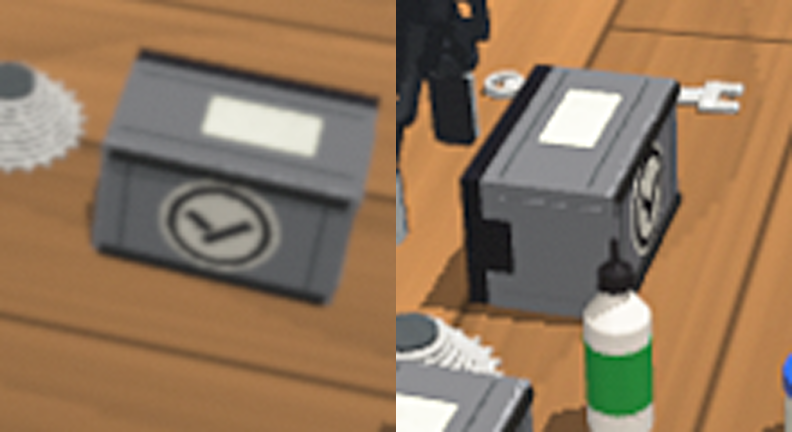

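View pics/t3b.png

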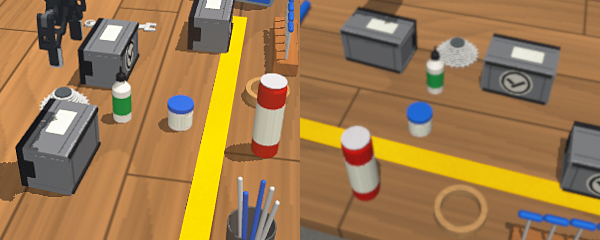

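```bash
python3 - <<'E'
from h import *
p=lambda n,q,z:print(n,z,cast(n,q,z)[:,:2].round(4).tolist())
p("scene",[(361.9,238.9),(426.1,253.9)],0)
p("scene",[(373.9,183.9),(440,197.2)],.095)
p("scene",[(395.8,233.1)],.0475)
p("side",[(278.6,168),(259.2,199.4)],.095)
p("side",[(260.6,233.9)],0)
p("scene",[(243+0,345)],0)
E
```

```text
scene 0 [[0.5275, 0.1047], [0.5348, 0.2584]]
scene 0.095 [[0.4325, 0.1074], [0.4387, 0.264]]
scene 0.0475 [[0.5346, 0.1813]]
side 0.095 [[0.4347, 0.2646], [0.4302, 0.1076]]
side 0 [[0.4269, 0.1072]]
scene 0 [[0.8741, -0.0613]]
```

```bash

python3 -m handwheel '[-5,20,0,0,-14,3.3,1,-5,20,0,0,-14,3.3,1,-5,20,0,0,-14,3.3,1,-11,36.4,0,0,-14,3.3,1,-11,36.4,0,0,-14,3.3,1,-11,36.4,0,0,-14,3.3,1,-11,36.4,0,0,-14,3.3,1,-11,36.4,0,0,-14,3.3,1]'
python3 -m handwheel '[0,0,0,0,0,0,1,0,0,0,0,0,0,1]'
```

```text
t: 9.2
eef_pos: [0.4055, 0.1397, 0.2449]
tool_rot: [0.131, 0.011, 0.991, 0.009]
contact_force: [2.1, -0.3, -0.5]
gripper_width: 0.996
t: 9.37
eef_pos: [0.4041, 0.1419, 0.244]
tool_rot: [0.13, 0.008, 0.991, 0.009]
contact_force: [0.2, -0.2, -0.2]
gripper_width: 0.998
```

```bash

python3 -m handwheel '[-0.3,4,0,-1.2,0,-0.8,1,-0.4,4,-3,-1.2,0,-0.8,1,-0.4,4,-7,-1.2,0,-0.8,1,-0.4,4,-11,-1.2,0,-0.8,1,-0.4,4,-14,-1.2,0,-0.8,1,-0.4,4,-14,-1.2,0,-0.8,1]'
```

```text
t: 9.87
eef_pos: [0.3965, 0.1782, 0.098]
tool_rot: [0.124, 0.014, 0.992, -0.005]
contact_force: [-0.9, 0.4, 0.0]
gripper_width: 1.003
```

```bash

python3 -m handwheel '[0.2,0.4,-3,0,0,0,1,0.3,0.4,-6,0,0,0,1,0.3,0.4,-7.4,0,0,0,1,0.3,0.4,-7.5,0,0,0,1,0.3,0.4,-7.5,0,0,0,1]'
python3 - <<'E'
from h import *
a=read_camera("side");print(get_obs()['eef_pos'],get_obs()['contact_force'])
cv2.imwrite("pics/t4.png",cv2.resize(a[130:270,200:350],None,fx=4,fy=4)[:,:,::-1])
E
```

```text
t: 10.28
eef_pos: [0.4001, 0.1815, 0.0235]
tool_rot: [0.124, 0.014, 0.992, -0.005]
contact_force: [0.3, 0.4, 1.4]
gripper_width: 0.998
[0.40052383 0.18198843 0.02420546] [-0.17489131  0.10812195  0.26617452]
```

View pics/t4.png

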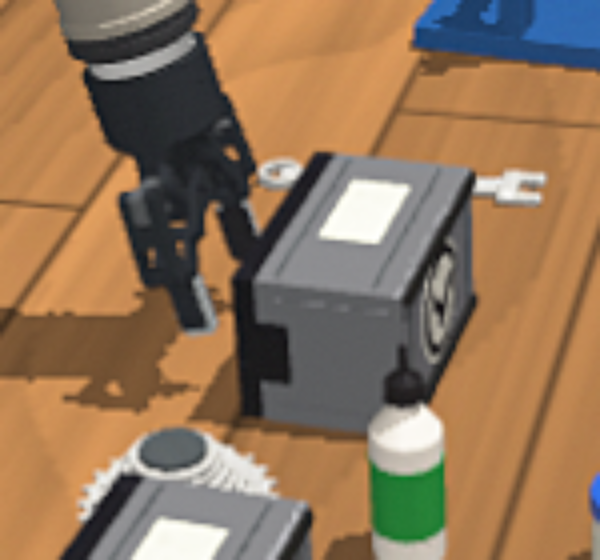

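```bash

python3 -m handwheel '[0.7,0,-0.3,0,0,0,1,1.4,0,-0.4,0,0,0,1,2.1,0,-0.4,0,0,0,1,2.8,0,-0.4,0,0,0,1,3.4,0,-0.4,0,0,0,1,4,0,-0.4,0,0,0,1]'
python3 -m handwheel '[0.8,0,0,0,0,0,1,1.6,0,0,0,0,0,1,2.4,-0.1,0,0,0,0,1,3.2,-0.1,0,0,0,0,1,4,-0.1,0,0,0,0,1,4.8,-0.1,0,0,0,0,1,5.6,-0.1,0,0,0,0,1,6.4,-0.1,0,0,0,0,1]'
```

```text
t: 10.83
eef_pos: [0.4397, 0.1817, 0.0202]
tool_rot: [0.124, 0.014, 0.992, -0.005]
contact_force: [-8.5, 0.8, 5.0]
gripper_width: 1.0
t: 11.5
eef_pos: [0.5028, 0.1806, 0.0202]
tool_rot: [0.123, 0.014, 0.992, -0.005]
contact_force: [-8.0, 0.5, 6.5]
gripper_width: 1.0
```

```bash

python3 -m handwheel '[0.8,0,0,0,0,0,1,1.6,0,0,0,0,0,1,2.4,-0.1,0,0,0,0,1,3.2,-0.1,0,0,0,0,1,4,-0.1,0,0,0,0,1,4.8,-0.1,0,0,0,0,1,5.6,-0.2,0,0,0,0,1,6.4,-0.2,0,0,0,0,1]'
python3 -m handwheel '[0.8,0,0,0,0,0,1,1.6,0,0,0,0,0,1,2.4,-0.1,0,0,0,0,1,3.2,-0.1,0,0,0,0,1,4,-0.1,0,0,0,0,1,4.4,-0.1,0,0,0,0,1,4.4,-0.1,0,0,0,0,1]'
python3 - <<'E'
from h import *
b=read_camera("scene");cv2.imwrite("pics/scene5.png",b[:,:,::-1])
cv2.imwrite("pics/t5.png",cv2.resize(b[195:330,340:490],None,fx=4.4,fy=4.4,interpolation=2)[:,:,::-1])
E
```

```text
t: 12.17
eef_pos: [0.5659, 0.1785, 0.0202]
tool_rot: [0.122, 0.014, 0.992, -0.005]
contact_force: [-8.3, -0.2, 5.8]
gripper_width: 1.0
t: 12.75
eef_pos: [0.6102, 0.1772, 0.0203]
tool_rot: [0.122, 0.014, 0.992, -0.005]
contact_force: [-2.1, 0.2, 0.4]
gripper_width: 0.997
```

View pics/t5.png

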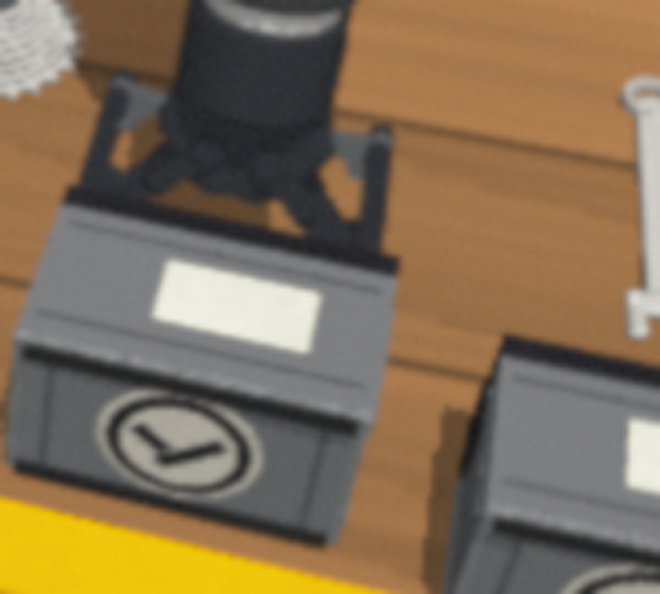

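```bash
python3 - <<'E'
from h import *
p=lambda n,q,z:print(n,z,cast(n,q,z)[:,:2].round(4).tolist())
p("scene",[(342.7,301.1),(414.3,318.9)],0)
p("scene",[(375.6+5.2,297)],.0475)
p("scene",[(355.7,239.3),(430.2,254.8)],.095)
E
```

```text
scene 0 [[0.7181, 0.1023], [0.7225, 0.2541]]
scene 0.0475 [[0.7222, 0.1794]]
scene 0.095 [[0.6243, 0.1039], [0.6263, 0.2595]]
```

```bash

python3 -m handwheel '[0.8,0,0,0,0,0,1,1.6,0,0,0,0,0,1,2.4,-0.1,0,0,0,0,1,3.2,-0.1,0,0,0,0,1,3.8,-0.1,0,0,0,0,1,4.2,-0.1,0,0,0,0,1,4.2,-0.1,0,0,0,0,1]'
python3 -m handwheel '[-1,0,0,0,0,0,1,-3,0,0,0,0,0,1,-5,0,0,0,0,0,1,-6,0,3,0,0,0,1,-6,0,7,0,0,0,1,-6,0,11,0,0,0,1,-6,0,15,0,0,0,1,-6,0,15,0,0,0,1]'
python3 - <<'E'
from h import *
b=read_camera("scene");cv2.imwrite("pics/scene6.png",b[:,:,::-1]);a=read_camera("side");cv2.imwrite("pics/side6.png",a[:,:,::-1])
A=cv2.resize(b[215:345,330:450],None,fx=4.5,fy=4.5,interpolation=2)
cv2.imwrite("pics/t6.png",np.hstack([A,cv2.resize(a[100:390,250:380],None,fx=2,fy=2)[:585]])[:,:,::-1] if 0 else np.hstack([A,cv2.resize(a[130:390,250:365],(260,585))])[:,:,::-1])
E
```

```text
t: 13.38
eef_pos: [0.6522, 0.1758, 0.0202]
tool_rot: [0.122, 0.014, 0.992, -0.005]
contact_force: [-1.6, 1.0, -0.0]
gripper_width: 1.004
t: 14.05
eef_pos: [0.5961, 0.1782, 0.179]
tool_rot: [0.128, 0.014, 0.992, -0.003]
contact_force: [1.3, 1.3, 1.0]
gripper_width: 1.003
```

View pics/t6.png

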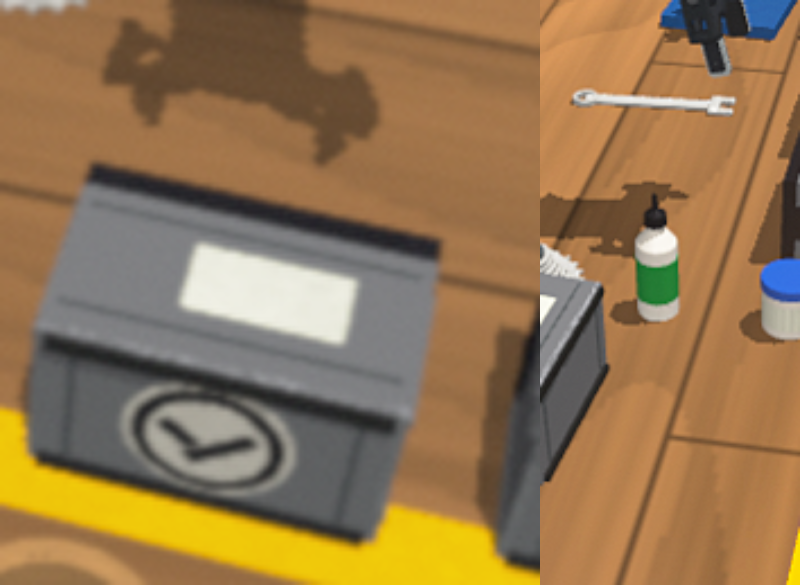

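```bash
python3 - <<'E'
from h import *
p=lambda q,z:print(z,cast("scene",q,z)[:,:2].round(4).tolist())
p([(337.8,317.2),(412.2,335)],0); p([(350.7,251.7),(427.8,268.8)],.095);p([(376.4,312.2)],.0475)
for n in("scene",):
    im=cv2.imread("pics/scene6.png")[:,:,::-1].copy();P=tape(im,n)
    for y in(.12,.15,.18,.21,.24):
        q=P[(abs(P[:,1]-y)<.006)&(P[:,0]>.7)&(P[:,0]<.85)];print(y,q[:,0].min(),q[:,0].max())
# moved-things check
for n in("scene","side"):
    for k,lo,hi in(("tub",(105,180,120),(125,255,255)),("bottle",(55,150,50),(80,255,255))):
        r=[]
        for i in(0,6):
            im=cv2.imread(f"pics/{n}{i}.png");m=cv2.inRange(cv2.cvtColor(im,cv2.COLOR_BGR2HSV),lo,hi)
            N,l,s,c=cv2.connectedComponentsWithStats(m)
            r.append([c[j].round(1).tolist() for j in range(1,N) if s[j,4]>40 and 280<c[j][0]<370 and 210<c[j][1]<290])
        print(n,k,r)
E
```

```text
0 [[0.7604, 0.1019], [0.762, 0.2549]]
0.095 [[0.6616, 0.1014], [0.6653, 0.2585]]
0.0475 [[0.7608, 0.1775]]
0.12 0.761306346860676 0.7869335401004471
0.15 0.7625526407583102 0.787984897577314
0.18 0.7632641945246239 0.7885177551327858
0.21 0.7638082988022747 0.7889313121446431
0.24 0.7645478496545941 0.7900216748224425
scene tub [[[299.1, 262.4]], [[299.1, 262.5]]]
scene bottle [[[314.6, 230.4]], [[314.5, 230.5]]]
side tub [[[361.1, 252.5]], [[360.3, 252.8]]]
side bottle [[[302.2, 251.2]], [[301.8, 255.6]]]
```

```bash
python3 -c "
from station import *
print(hand_in())"
```

```text
the job is handed in; nothing more can be done
None
```

I tipped the left crate, then the right one, towards the arm onto their near sides. The left one carried the stamp. I pushed it, stamp foremost, to the dispatch line, backed off clear of it and handed in at about 14 s.

**Final position:** in the last scene image the stamped face crosses the tape at x ≈ 0.763 m, and the tape's middle there is 0.7635 m. Judged by the tape still showing in front of it, the face is within about 0.003 rad of square. My direct pixel reading of its bottom edge gave 0.761 m and about 0.014 rad off, which is close to how precisely I can read a pixel.

**Other objects:** in the scene camera the tub and bottle are where they were, to within 0.1 px. In the side camera the tub's patch shifted by 0.8 px and the bottle's by 4 px. I put the bottle's shift down to more of it showing now that the right crate is tipped, but I did not check that separately. I did not measure the spanner, mallet or cassette afterwards. The other crate was left lying where it tipped, and the highest wrist force I read was about 18 N.

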